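# Free the sagging bolt and hold the shaker's guard gate ajar

### The job

The barrel bolt on the shaker's guard gate sags, so its toe hooks behind the bent lip of the keeper. Take the bolt by its upright paddle, lift it so that the toe clears the lip and draw it right back out of the keeper without wrenching it, then swing the sprung gate towards the robot and hold it ajar, about 20 degrees, still gripping the paddle with the bolt drawn: the job ends while you are holding it, do not let go. Leave the flask, basket and tip box beside the guard where they stand.

Things in the scene. Friction and masses are not known exactly. Their poses are not given: they have to be found in the camera images.
- guard: Fixed guard round a tube shaker, base 270 x 360 mm. Origin on the table under the middle of the closed gate's plane. x points away from the robot, square to the closed gate; y along the gate to the left, towards its hinge (hinge line at x 0, y 150 mm); z up. Gate's top edge 150 mm high, hinge post 170 mm, latch post 150 mm (at y -125 to -165 mm).
- gate (a joint): Angle of the gate (barred aluminium frame 252 mm wide, 18 mm thick): 0 closed, to 0.9 rad as its free right end swings towards the robot (clockwise from above about the hinge). A spring always closes it: about 0.2 N m when shut, 0.38 N m at 0.35 rad. With the bolt in the keeper it gives about 0.02 rad at most.
- gate_hinge (a point): Point on the gate's upright hinge line, 138 mm above the table.
- barrel (a joint): Lift of barrel and bolt about the barrel's one remaining screw, whose axis is level and square to the gate: 0 sagging (bolt's right end 0.09 rad below level), 0.09 level, 0.2 the stop. Falls back by its own weight (about 3 N at the paddle).
- barrel_pivot (a point): Where the screw's axis crosses the bolt's axis; on the gate's robot side, 138 mm above the table, 27 mm in front of the gate's middle plane.
- bolt (a joint): How far the bolt is drawn along its own length, to the left: 0 fully in, 0.055 m the stop. Slides with about 1.2 N of friction. From about 0.03 m its end is clear of the keeper and the gate can open.
- paddle (a point): Middle of the bolt's black upright paddle: 13 mm thick (guard x), 22 mm wide (along the bolt), 42 mm tall, on an 8 mm stem; 61 mm above the bolt's axis and, bolt fully in, 115 mm right of barrel_pivot, both measured with the bolt level. Axes: y along the bolt towards the hinge, z up the paddle. Grip across its thickness from above; the bolt can pitch between the fingers.
- toe (a point): Middle of the lower end of the bolt's toe: a 10 mm (guard x) x 8 mm (along the bolt) steel block reaching 22 mm below the axis of the 12 mm round bolt, 205 mm to the right of the barrel_pivot when the bolt is fully in.
- keeper: Fixed steel keeper on the latch post, a channel open at top and left. Origin: middle of the top edge of its bent lip, a 20 mm wide, 4 mm thick tab across the channel's left end; axes as the guard's. The sagging toe hangs to the right of the lip, 5 to 13 mm below its top; bolt level, it clears. The channel's wall on the robot's side, 47 mm higher than the lip, keeps the gate shut.
- flask: Loose white closed bottle, 60 mm across, 140 mm tall, beside the guard on the left; leave it. Origin: centre of its underside.
- basket: Loose white slatted basket, 150 x 120 x 60 mm, beside the guard on the right; leave it. Origin: centre of its underside.
- tip_box: Loose grey box, 80 x 110 x 50 mm, on the left, nearer the robot; leave it. Origin: centre of its underside.
Not all that is in view belongs to the job. What is shaped like the flask but orange is not meant.

How it is judged:
By the outcome, as a careful person would: the job done as asked, in the order asked, and still so for the second after the job is handed in, while the arm keeps its last pose, push and grip.
It also fails if it takes over 32 s, if anything falls off the work surface, if the arm or the gripper's body presses on something with over 40 N, if the wrist force passes 120 N, or if a joint passes its speed limit or range.

### The arm

A 6-joint arm with a two-finger parallel gripper is mounted at the origin on the work surface. World frame = base frame: x ahead of the robot, y to its left, z up, the work surface at z = 0. Lengths are in m, angles in rad, forces in N, time in s.
With the tool pointing down it reaches from about 0.275 to 0.725 m from the base axis. Payload 5.6 kg.
Tool frame: the origin (TCP) lies between the finger pads; the fingertips stand 14 mm ahead of it and the grasp point (between the pads) lies 5 mm behind it; z points along the fingers, y is the direction in which the jaws open and shut (so a half turn about z gives the same grasp; the last joint's range is limited). The gripper opens to 85 mm and grips with 20 to 120 N. Pads are 22 mm wide; open, the fingers measure 114 mm over their backs; the gripper's body (76 mm by 85 mm) begins 54 mm behind the grasp point. The pads swing forward as they close: fully open they stand 13 mm farther back than shut.
Start: joints at [1.398, 0.255, 0.108, 0, -1.424, -0.285], TCP at [0.243, 0.493, 0.216] pointing down, gripper open.
Joint ranges: [-2.95, 2.95], [-1.21, 1.97], [-1.09, 1.5], [-2.87, 1.71], [-2.94, -0.07], [-3.05, 3.05]. Speed limits (rad/s): [2.57, 2.57, 3.14, 3.14, 3.14, 3.14].

### API

Orientations are given as a rotation vector (axis times angle).
In Python, from plant import get_obs, grab_frame, hand_in, look_for, cut_out, pinpoint gives the robot as it stands.
- The arm moves only by the tool move_arm, never from a script. Its argument "series" is a list of rows, each an object with "offset": the shift along the tool's x, y, z in mm, a list of three; "twist": the turn, a rotation vector about the tool's x, y, z in degrees, a list of three; "fingers": the gripper's target within -1 to 1 (fully open at 1, half-way at 0, shut at -1). In form: [{"offset": [tx, ty, tz], "twist": [wx, wy, wz], "fingers": fingers}, ...]. A call has 1 to 12 rows; each row shifts and turns the pose as measured when the row begins, along the tool's axes as they then stand; what a row does not reach is not made up. A row lasts 1/12 s, in which the tool goes at most 41.7 mm and 7.16 degrees, less where a joint would pass 70% of its speed; a pose out of reach is approached as far as the arm can. A call is refused whole if a number of a shift passes 41.7 or a number of a turn 7.16, either way. A call with a gripper value outside its range is refused whole. The fingers move at their own pace and stop on an object; the grip force is fixed at half the most. Time passes only in rows, so rows that do not move let the fingers close. It gives the time, the measured TCP pose, the force and the opening at its end, in the units of the state.
- get_obs(): the state, without advancing time (a new reading comes with each control period).
- grab_frame(name): name is "scene" or "top" or "wrist"; returns a dict with "img" (420x560x3 uint8, red, green, blue), "mtx" (3x3 intrinsics, pixels), "dist_coeffs" ([k1, k2, p1, p2, k3] as OpenCV has them; the pictures are not rectified), "R" (3x3) and "t" (3): a world point X has camera coordinates R X + t; the wrist camera has in their place "T_tool_cam" (4x4, takes a point from camera to tool coordinates, whose origin is the TCP and whose axes are the flange's). Camera axes: x right, y down, z forward; pixel columns grow to the right and rows downward; lengths in m; the calibration is good to about 2 mm. A picture is of the moment at which its call begins: read the wrist's pose just before it. There is no depth.
- hand_in(): hands the job in, once; it reports no verdict.
Trained networks look in the newest picture that a camera, given by its name, has taken for a name from the list of things; names that differ only in an ending like _2 or _b are one class to them, and where a whole thing is asked for, a point or a joint stands for the part that bears it (a point fixed in the world has none). Each returns a list of dicts, best first, with "score" (0 to 1); they miss things now and then, are a little off and sometimes report something else, mostly with a low value. They report only what shows in the picture. A call takes as long as a camera call. They do not tell look-alikes from the thing itself.
- look_for(thing, camera): "bbox" ([left, top, width, height] in pixels, round what is visible of it).
- cut_out(thing, camera): "mask" (420x560 bool, what is visible of it) and "bbox" ([left, top, width, height] in pixels, round what is visible of it).
- pinpoint(thing, camera): "location" ([column, row] in pixels: a listed point, or the origin of a listed thing).
The state is a dict: "time": time; "qpos": joint angles; "dq": joint speeds; "effort": joint torques, N m; "tool_pos": TCP position; "tcp_rot": TCP orientation; "contact_force": force on the tool from outside, world axes, zero at the start; "moment": the same for the moment, N m; "width": finger opening in m.
Only numpy, scipy, OpenCV 4.12 (cv2) and the standard library are available. Lean on these libraries where they do the work, as an engineer would, in place of code of your own. Each camera call takes 0.05 s, during which the arm holds its last target.

## Working session

There is one attempt and no reset: what is moved stays moved. The work goes in short steps, Python scripts to look and compute and a tool call to move; the robot and the scene stay as the last step left them, time stands still between calls to the robot, and variables do not carry over. Pictures are saved under pics/ and viewed, and the job is handed in when it is done.

Besides the shell and the picture viewer there is one more tool, called after "Emit:" in YAML: its name, and indented under it one key for each argument. move_arm: Moves the arm, as the interface text tells. Its arguments: {"type":"object","properties":{"series":{"type":"array","items":{"type":"object","properties":{"offset":{"type":"array","items":{"type":"number"}},"twist":{"type":"array","items":{"type":"number"}},"fingers":{"type":"number"}}}}},"required":["series"]}

```bash
ls; mkdir -p pics
python3 - <<'E'
from plant import *
import cv2
o=get_obs();print(o)
for n in("scene","top","wrist"):
    f=grab_frame(n);cv2.imwrite(f"pics/a_{n}.png",f["img"][:,:,::-1])
    print(n,{k:v for k,v in f.items() if k!="img"})
    for th in("paddle","barrel_pivot","toe","keeper","gate_hinge","guard","flask","basket","tip_box"):
        try:print(th,[(round(d["score"],2),[round(float(x)) for x in d["location"]]) for d in pinpoint(th,n)][:3])
        except Exception as e:print(th,e)
E
```

```text
pics
{'time': 0.0, 'qpos': array([ 1.39762268e+00,  2.55734875e-01,  1.06940357e-01, -5.09741929e-04,
       -1.42387165e+00, -2.84615077e-01]), 'dq': array([-0.00101478, -0.00156907,  0.00112778, -0.00039857, -0.0011267 ,
       -0.00049282]), 'effort': array([-1.06267176e-03, -3.86629093e+01,  2.37941194e+01,  5.36553562e+00,
       -6.24117689e-03,  1.35572628e-05]), 'tool_pos': array([0.24277352, 0.49290841, 0.21487147]), 'tcp_rot': array([ 3.05778079e+00, -7.12514901e-01, -6.26781639e-04]), 'contact_force': array([-0.30565757,  0.95698676,  0.5931657 ]), 'moment': array([ 0.01512525, -0.0346606 , -0.0160892 ]), 'width': 0.08544549941442739}
scene {'mtx': array([[467.21654266,   0.        , 282.95494055],
       [  0.        , 467.21654266, 209.7959519 ],
       [  0.        ,   0.        ,   1.        ]]), 'dist_coeffs': array([0.05090347, 0.        , 0.        , 0.        , 0.        ]), 'R': array([[ 0.08085744,  0.99663267,  0.0136157 ],
       [ 0.56946833, -0.0349814 , -0.82126861],
       [-0.81802683,  0.07415939, -0.57037925]]), 't': array([-0.12191728, -0.18389585,  1.5
[... 1065 characters left out ...]
     , 274.0720049 ],
       [  0.        , 357.14396259, 210.24958597],
       [  0.        ,   0.        ,   1.        ]]), 'dist_coeffs': array([-0.07516174,  0.        ,  0.        ,  0.        ,  0.        ]), 'T_tool_cam': array([[-3.77742147e-04, -9.64597587e-01, -2.63725904e-01,
         6.77781978e-02],
       [ 9.99999882e-01, -2.83625129e-04, -3.94947882e-04,
        -3.71493410e-05],
       [ 3.06166480e-04, -2.63726022e-01,  9.64597580e-01,
        -1.58327688e-01],
       [ 0.00000000e+00,  0.00000000e+00,  0.00000000e+00,
         1.00000000e+00]])}
paddle []
barrel_pivot []
toe []
keeper [(0.35, [262, 59])]
gate_hinge []
guard []
flask []
basket []
tip_box [(0.98, [259, 57])]
```

View pics/a_scene.png

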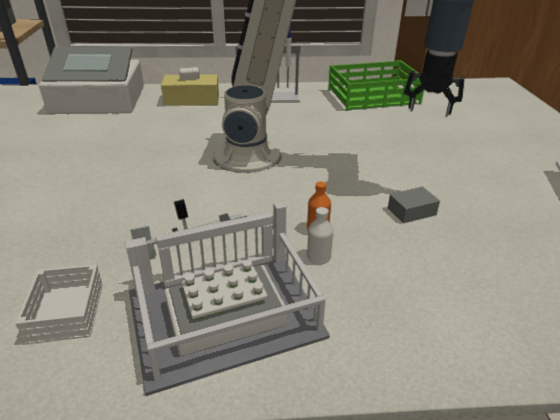

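View pics/a_top.png

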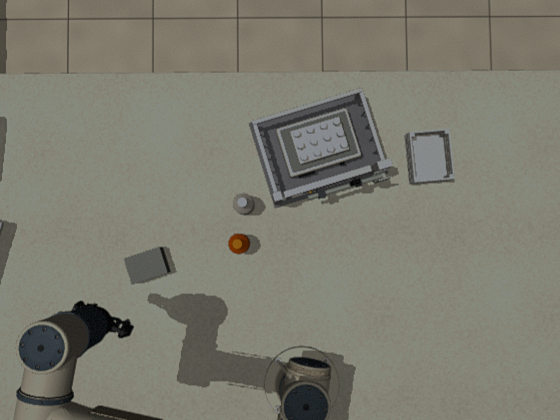

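```bash
cat > h.py <<'E'
from plant import *
import numpy as np, cv2
from scipy.spatial.transform import Rotation as Ro
def cam(f,o=None):
    if "R" in f: return f["R"],f["t"]
    T=np.eye(4);T[:3,:3]=Ro.from_rotvec(o["tcp_rot"]).as_matrix();T[:3,3]=o["tool_pos"]
    W=np.linalg.inv(T@f["T_tool_cam"]);return W[:3,:3],W[:3,3]
def ray(f,px,o=None):
    R,t=cam(f,o);u=cv2.undistortPoints(np.array([[px]],float),f["mtx"],f["dist_coeffs"])[0,0]
    d=R.T@np.array([u[0],u[1],1]);return -R.T@t,d/np.linalg.norm(d)
def atz(f,px,z,o=None):
    c,d=ray(f,px,o);return c+d*(z-c[2])/d[2]
def tri(rays):
    A=0;b=0
    for c,d in rays:
        P=np.eye(3)-np.outer(d,d);A=A+P;b=b+P@c
    x=np.linalg.solve(A,b);return x,[float(np.linalg.norm((np.eye(3)-np.outer(d,d))@(x-c))) for c,d in rays]
def proj(f,X,o=None):
    R,t=cam(f,o);return cv2.projectPoints(np.atleast_2d(X).astype(float),cv2.Rodrigues(R)[0],t,f["mtx"],f["dist_coeffs"])[0][:,0]
E
python3 - <<'E'
from h import *
s=grab_frame("scene");t=grab_frame("top")
for n,a,b in(("paddle",[182,207],[358,185]),("pivot",[241,220],[311,195]),("hinge",[274,213],[283,195]),("keeper",[150,245],[372,176])):
    print(n,tri([ray(s,a),ray(t,b)]))
print(atz(t,[311,195],.138),atz(t,[283,195],.138),atz(s,[241,220],.138),atz(s,[274,213],.138))
for f,n,x,y,w,h in((s,"scene",110,130,220,165),(t,"top",230,130,200,150)):
    cv2.imwrite(f"pics/b_{n}.png",cv2.resize(f["img"][y:y+h,x:x+w,::-1],None,fx=3.6,fy=3.6,interpolation=cv2.INTER_CUBIC))
E
```

```text
paddle (array([ 0.57108021, -0.14617212,  0.18597281]), [0.00602746346467012, 0.00602746346467007])
pivot (array([ 0.55005505, -0.02374063,  0.1309835 ]), [0.005546065674917527, 0.005546065674917532])
hinge (array([0.54965779, 0.05236383, 0.1463629 ]), [0.0033273701742010152, 0.0033273701742009888])
keeper (array([ 0.60420607, -0.2078193 ,  0.11261272]), [0.0037052408589717764, 0.0037052408589716332])
[ 0.54937445 -0.02880091  0.138     ] [0.55006118 0.04889016 0.138     ] [ 0.56041779 -0.01800854  0.138     ] [0.53813264 0.05647287 0.138     ]
```

View pics/b_scene.png

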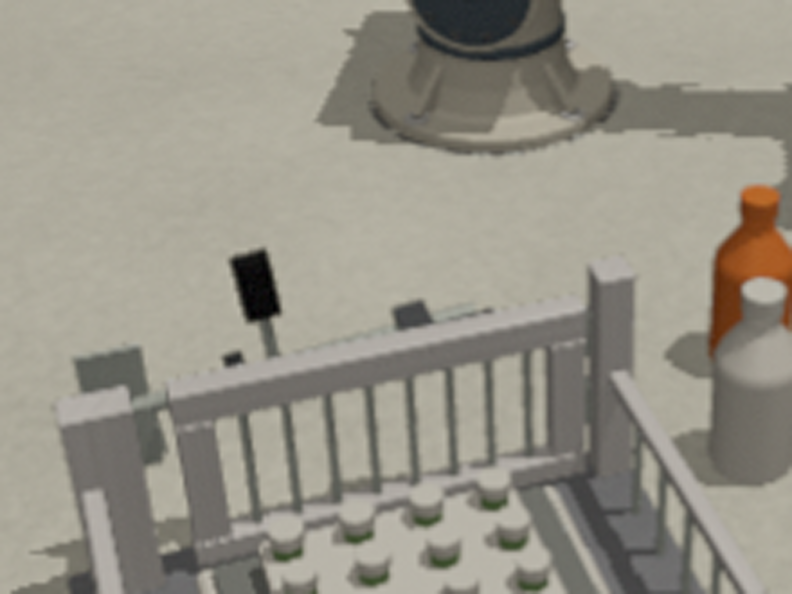

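View pics/b_top.png

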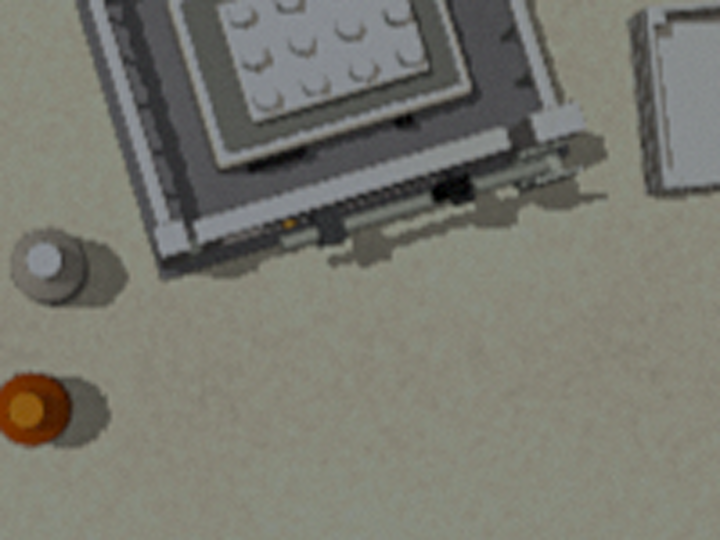

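Run:
```python
from h import *
from scipy.optimize import least_squares
s=grab_frame("scene");t=grab_frame("top")
S=lambda x,y:[110+x/3.6,130+y/3.6]
T=lambda x,y:[230+x/3.6,130+y/3.6]
def pts(p):
    x,y,a,yp,yh=p
    c,si=np.cos(a),np.sin(a);G=np.array([[c,-si,0],[si,c,0],[0,0,1]])
    L=[[0,-.145,.150],[0,yh,.17],[-.027,yp-.120,.1884],[-.027,yp,.138]]
    return (G@np.array(L).T).T+[x,y,0]
ms=np.array([S(97,408),S(611,272),S(255,285),[241,220]]);mt=np.array([T(557,121),T(173,238),T(454,190),[311,195]])
w=np.array([1,1,1,.3])[:,None]
fun=lambda p:np.concatenate([((proj(s,pts(p))-ms)*w).ravel(),((proj(t,pts(p))-mt)*w).ravel()])
r=least_squares(fun,[.58,-.07,.28,.07,.15])
print(r.x,np.round(r.fun.reshape(-1,2),1));print(pts(r.x))
```

```text
[ 0.59449506 -0.09051672  0.28858554  0.07369991  0.1633135 ] [[-1.2 -2.3]
 [-1.1 -2. ]
 [-0.7 -0.5]
 [-1.3 -1. ]
 [-1.3 -0.8]
 [-1.2 -1.2]
 [-1.6 -1.6]
 [-0.1  0.2]]
[[ 0.63576156 -0.2295206   0.15      ]
 [ 0.5480166   0.06604334  0.17      ]
 [ 0.58178842 -0.14258629  0.1884    ]
 [ 0.54763684 -0.0275486   0.138     ]]
```

```bash
cat >> h.py <<'E'
def plan(P,yaw,n):
    o=get_obs();p=o["tool_pos"];R=Ro.from_rotvec(o["tcp_rot"]);
    x=np.array([np.cos(yaw),np.sin(yaw),0]);z=np.array([0,0,-1.]);Rt=Ro.from_matrix(np.c_[x,np.cross(z,x),z])
    rv=(R.inv()*Rt).as_rotvec();k=0
    print("rot total deg",np.degrees(rv),"d",np.array(P)-p,"nrot",np.linalg.norm(np.degrees(rv))/7)
    st=(np.array(P)-p)/n
    for i in range(n):
        print(np.round(1000*R.inv().apply(st),1),np.round(np.degrees(rv)/n,2)); R=R*Ro.from_rotvec(rv/n)
E
python3 -c "
from h import *
plan([.578,-.143,.29],-1.282,20)"
```

```text
rot total deg [ 2.82427918e-04 -7.11990325e-04  4.72231149e+01] d [ 0.33493986 -0.63636664  0.07420954] nrot 6.746159278805832
[29.1 21.1 -3.7] [ 0.   -0.    2.36]
[29.9 19.9 -3.7] [ 0.   -0.    2.36]
[30.7 18.7 -3.7] [ 0.   -0.    2.36]
[31.5 17.4 -3.7] [ 0.   -0.    2.36]
[32.2 16.1 -3.7] [ 0.   -0.    2.36]
[32.8 14.7 -3.7] [ 0.   -0.    2.36]
[33.4 13.4 -3.7] [ 0.   -0.    2.36]
[33.9 12.  -3.7] [ 0.   -0.    2.36]
[34.4 10.6 -3.7] [ 0.   -0.    2.36]
[34.8  9.2 -3.7] [ 0.   -0.    2.36]
[35.1  7.7 -3.7] [ 0.   -0.    2.36]
[35.4  6.3 -3.7] [ 0.   -0.    2.36]
[35.6  4.8 -3.7] [ 0.   -0.    2.36]
[35.8  3.3 -3.7] [ 0.   -0.    2.36]
[35.9  1.9 -3.7] [ 0.   -0.    2.36]
[36.   0.4 -3.7] [ 0.   -0.    2.36]
[35.9 -1.1 -3.7] [ 0.   -0.    2.36]
[35.9 -2.6 -3.7] [ 0.   -0.    2.36]
[35.7 -4.1 -3.7] [ 0.   -0.    2.36]
[35.5 -5.5 -3.7] [ 0.   -0.    2.36]
```

Candidates for the paddle: the black upright block at scene (181,209) / top (356,183); the small dark stud at scene (174,230) and the dark barrel block at scene (224,217) / top (322,194) are not upright paddles. The block at (181,209), on a stem, is the one; the crop above confirms it. Orange bottle is the look-alike of the flask only.

Emit:
move_arm:
  series:
    - {"offset":[29,21,-12],"twist":[0,0,2.4],"fingers":1}
    - {"offset":[30,20,-12],"twist":[0,0,2.4],"fingers":1}
    - {"offset":[31,19,-12],"twist":[0,0,2.4],"fingers":1}
    - {"offset":[31,17,-10],"twist":[0,0,2.4],"fingers":1}
    - {"offset":[32,16,-10],"twist":[0,0,2.4],"fingers":1}
    - {"offset":[33,15,-10],"twist":[0,0,2.4],"fingers":1}
    - {"offset":[33,13,-5],"twist":[0,0,2.4],"fingers":1}
    - {"offset":[34,12,-3],"twist":[0,0,2.4],"fingers":1}
    - {"offset":[34,11,0],"twist":[0,0,2.4],"fingers":1}
    - {"offset":[35,9,0],"twist":[0,0,2.4],"fingers":1}

```text
time: 2.53
tool_pos: [0.4106, 0.1651, 0.2932]
tcp_rot: [2.839, -1.344, 0.006]
contact_force: [0.9, 0.2, -0.8]
width: 0.0855
```

```bash
python3 -c "
from h import *
plan([.578,-.143,.28],-1.282,11)"
```

```text
rot total deg [-0.10262514 -0.18332407 22.77728539] d [ 0.16740362 -0.30811466 -0.01324817] nrot 3.2540363291715697
[31.3  6.   1.3] [-0.01 -0.02  2.07]
[31.5  4.8  1.3] [-0.01 -0.02  2.07]
[31.7  3.7  1.3] [-0.01 -0.02  2.07]
[31.8  2.6  1.3] [-0.01 -0.02  2.07]
[31.8  1.4  1.3] [-0.01 -0.02  2.07]
[31.9  0.3  1.3] [-0.01 -0.02  2.07]
[31.9 -0.9  1.3] [-0.01 -0.02  2.07]
[31.8 -2.   1.2] [-0.01 -0.02  2.07]
[31.7 -3.2  1.2] [-0.01 -0.02  2.07]
[31.6 -4.3  1.2] [-0.01 -0.02  2.07]
[31.4 -5.5  1.2] [-0.01 -0.02  2.07]
```

Emit:
move_arm:
  series:
    - {"offset":[31,6,1],"twist":[0,0,2.1],"fingers":1}
    - {"offset":[31,5,1],"twist":[0,0,2.1],"fingers":1}
    - {"offset":[32,4,1],"twist":[0,0,2.1],"fingers":1}
    - {"offset":[32,3,1],"twist":[0,0,2.1],"fingers":1}
    - {"offset":[32,1,1],"twist":[0,0,2.1],"fingers":1}
    - {"offset":[32,0,1],"twist":[0,0,2.1],"fingers":1}
    - {"offset":[32,-1,1],"twist":[0,0,2.1],"fingers":1}
    - {"offset":[32,-2,1],"twist":[0,0,2.1],"fingers":1}
    - {"offset":[32,-3,1],"twist":[0,0,2.1],"fingers":1}
    - {"offset":[32,-4,1],"twist":[0,0,2.1],"fingers":1}
    - {"offset":[31,-5,1],"twist":[0,0,2.1],"fingers":1}
    - {"offset":[0,0,0],"twist":[0,0,0],"fingers":1}

```text
time: 3.53
tool_pos: [0.5796, -0.1697, 0.2835]
tcp_rot: [-2.483, 1.918, -0.008]
contact_force: [-1.8, 1.0, -1.1]
width: 0.0853
```

Run:
```python
from h import *
o=get_obs();f=grab_frame("wrist");cv2.imwrite("pics/c_wrist.png",f["img"][:,:,::-1])
import pickle;pickle.dump((o,f),open("c.pkl","wb"))
print(o["tool_pos"],o["tcp_rot"],o["time"])
for th in("paddle","barrel_pivot","toe","keeper"):
    print(th,[(round(d["score"],2),[round(float(x),1) for x in d["location"]]) for d in pinpoint(th,"wrist")][:3])
print(look_for("paddle","wrist")[:2])
print("expect",proj(f,[.5818,-.1426,.1884],o))
```

```text
[ 0.5796186  -0.169713    0.28352318] [-2.48295343  1.9182737  -0.00828194] 3.5333
paddle []
barrel_pivot [(0.63, [270.7, 333.8])]
toe [(0.59, [262.9, 126.1])]
keeper [(0.85, [258.7, 139.0]), (0.19, [251.1, 225.9])]
[{'bbox': [256.4, 118.7, 23.2, 228.2], 'score': 0.96}]
expect [[264.22915982 240.76998731]]
```

View pics/c_wrist.png

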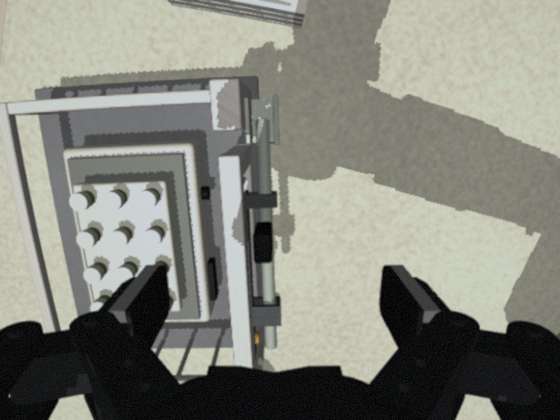

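Run:
```python
from h import *
import pickle;o,f=pickle.load(open("c.pkl","rb"))
for z,px in((.1884,[263,243]),(.138,[270,333.8]),(.209,[263,243]),(.138,[268.5,318]),(.1385,[268,290]),(.12,[263.5,130]),(.128,[265,160])): print(px,atz(f,px,z,o))
# gate top rail edges z=.15
a,b=atz(f,[231,160],.15,o),atz(f,[244,365],.15,o);print("rail",a,b,np.arctan2(*(b-a)[[0,1]]*[-1,1]))
x,y,w,h=200,90,130,260
cv2.imwrite("pics/c_crop.png",cv2.resize(f["img"][y:y+h,x:x+w,::-1],None,fx=2.3,fy=2.3,interpolation=cv2.INTER_CUBIC))
```

```text
[263, 243] [ 0.58226015 -0.14062776  0.1884    ]
[270, 333.8] [ 0.54965937 -0.03125884  0.138     ]
[263, 243] [ 0.58339132 -0.14828276  0.209     ]
[268.5, 318] [ 0.55549808 -0.04815727  0.138     ]
[268, 290] [ 0.56348488 -0.07755865  0.1385    ]
[263.5, 130] [ 0.60401041 -0.21818145  0.12      ]
[265, 160] [ 0.5961826 -0.1938093  0.128    ]
rail [ 0.62314073 -0.18967995  0.15      ] [0.5671833  0.00189709 0.15      ] 0.28418271997137406
```

View pics/c_crop.png

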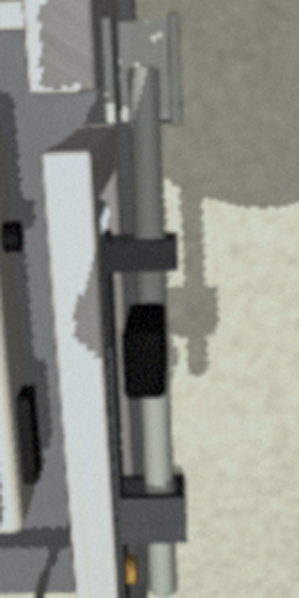

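```bash
python3 -c "
from h import *
plan([.582,-.1415,.25],-1.287,3)"
```

```text
rot total deg [-0.61799601 -0.1245657  -1.20371567] d [ 0.0034355   0.02293344 -0.03650219] nrot 0.19411584424362727
[-7.1 -3.  12.2] [-0.21 -0.04 -0.4 ]
[-7.1 -3.1 12.2] [-0.21 -0.04 -0.4 ]
[-7.  -3.1 12.2] [-0.21 -0.04 -0.4 ]
```

Emit:
move_arm:
  series:
    - {"offset":[-7,-3,12],"twist":[-0.2,0,-0.4],"fingers":1}
    - {"offset":[-7,-3,12],"twist":[-0.2,0,-0.4],"fingers":1}
    - {"offset":[-6,-3,12],"twist":[-0.2,0,-0.4],"fingers":1}
    - {"offset":[0,0,0],"twist":[0,0,0],"fingers":1}
    - {"offset":[0,0,0],"twist":[0,0,0],"fingers":1}

```text
time: 4.25
tool_pos: [0.5817, -0.1375, 0.254]
tcp_rot: [-2.519, 1.873, -0.013]
contact_force: [0.0, 0.1, 1.2]
width: 0.0852
```

Run:
```python
from h import *
plan([.582,-.1415,.183],-1.287,5)
o=get_obs();f=grab_frame("wrist");cv2.imwrite("pics/d_wrist.png",f["img"][:,:,::-1])
print(o["tool_pos"],proj(f,[[.582,-.1415,.188],[.582,-.1415,.209]],o), o["contact_force"])
```

```text
rot total deg [-0.40108538 -0.27287179  0.48723003] d [ 0.00031377 -0.00401818 -0.07097453] nrot 0.09822107520287991
[ 0.7  0.3 14.2] [-0.08 -0.05  0.1 ]
[ 0.7  0.2 14.2] [-0.08 -0.05  0.1 ]
[ 0.7  0.2 14.2] [-0.08 -0.05  0.1 ]
[ 0.8  0.2 14.2] [-0.08 -0.05  0.1 ]
[ 0.8  0.2 14.2] [-0.08 -0.05  0.1 ]
[ 0.58168623 -0.13748182  0.25397453] [[277.40920744 213.80994453]
 [277.43906357 223.29547483]] [0.0033028  0.12000532 1.16707228]
```

View pics/d_wrist.png

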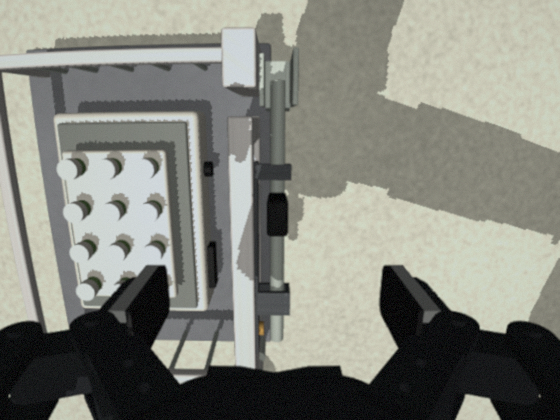

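The paddle shows at (277,214), just as predicted (277,214). I'll descend straight and close.

Emit:
move_arm:
  series:
    - {"offset":[1,0,14],"twist":[-0.1,0,0.1],"fingers":1}
    - {"offset":[1,0,14],"twist":[-0.1,0,0.1],"fingers":1}
    - {"offset":[1,0,14],"twist":[-0.1,0,0.1],"fingers":0.4}
    - {"offset":[1,0,14],"twist":[-0.1,0,0.1],"fingers":0.2}
    - {"offset":[0,0,13],"twist":[0,0,0.1],"fingers":0}
    - {"offset":[0,0,0],"twist":[0,0,0],"fingers":0}
    - {"offset":[0,0,0],"twist":[0,0,0],"fingers":0}

```text
time: 4.88
tool_pos: [0.586, -0.1427, 0.1919]
tcp_rot: [-2.51, 1.882, -0.026]
contact_force: [-0.3, -0.0, 0.4]
width: 0.0425
```

Run:
```python
from h import *
plan([.582,-.1415,.183],-1.287,1)
o=get_obs();f=grab_frame("wrist");cv2.imwrite("pics/e_wrist.png",f["img"][:,:,::-1])
print(o["tool_pos"],proj(f,[[.582,-.1415,.188],[.582,-.1415,.209]],o), o["contact_force"],o["width"])
```

```text
rot total deg [-0.75121455 -0.6230958   0.02700382] d [-0.0040279   0.00119901 -0.00886087] nrot 0.139481611544157
[-2.4  3.6  8.8] [-0.75 -0.62  0.03]
[ 0.5860279  -0.14269901  0.19186087] [[282.99924972 260.22501728]
 [283.46717696 279.0079423 ]] [-0.31421762 -0.02367117  0.44363687] 0.04247667983396228
```

View pics/e_wrist.png

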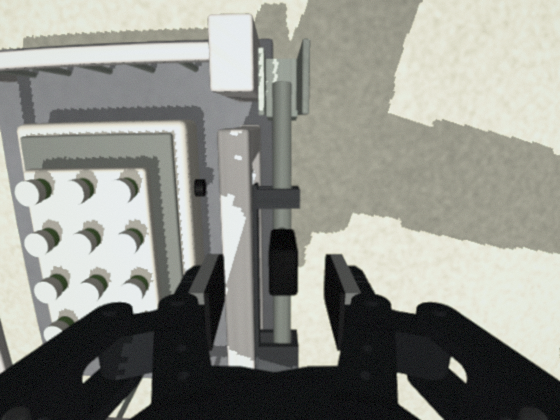

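Emit:
move_arm:
  series:
    - {"offset":[-1.5,2.5,5],"twist":[-0.4,-0.3,0],"fingers":0}
    - {"offset":[-1.2,2,5],"twist":[-0.4,-0.3,0],"fingers":0}
    - {"offset":[0,0,0],"twist":[0,0,0],"fingers":0}
    - {"offset":[0,0,0],"twist":[0,0,0],"fingers":-0.4}

```text
time: 5.27
tool_pos: [0.5821, -0.1415, 0.1847]
tcp_rot: [-2.513, 1.883, -0.005]
contact_force: [-0.1, -0.8, -0.0]
width: 0.0322
```

Run:
```python
from h import *
plan([.582,-.1415,.183],-1.287,1)
o=get_obs();f=grab_frame("wrist");cv2.imwrite("pics/f_wrist.png",f["img"][180:400,140:420,::-1])
print(o["tool_pos"],o["contact_force"],o["width"])
```

```text
rot total deg [-0.18081222 -0.07795112  0.03703477] d [-9.76469671e-05  9.79306717e-06 -1.65261177e-03] nrot 0.02862174537924042
[-0.   0.1  1.7] [-0.18 -0.08  0.04]
[ 0.58209765 -0.14150979  0.18465261] [-0.11068203 -0.78920559 -0.03379868] 0.032181479551637186
```

View pics/f_wrist.png

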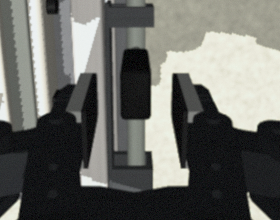

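Run:
```python
from h import *
o=get_obs();f=grab_frame("wrist");T=Ro.from_rotvec(o["tcp_rot"]);p=o["tool_pos"]
P=lambda v:proj(f,T.apply(np.array(v)/1000)+p,o)[0]-[140,180]
for x in(-11,0,11):
  for z in(-26,-5,16): print(x,z,np.round(P([x,0,z])))
print("padtip",P([11,16,14]),P([-11,16,14]),P([-11,16,-10]))
cv2.imwrite("pics/g.png",cv2.resize(f["img"][180:380,180:380,::-1],None,fx=3,fy=3))
```

```text
-11 -26 [136. 128.]
-11 -5 [136. 105.]
-11 16 [136.  86.]
0 -26 [136. 104.]
0 -5 [136.  83.]
0 16 [136.  67.]
11 -26 [136.  79.]
11 -5 [136.  61.]
11 16 [136.  47.]
padtip [167.1747152   47.86960582] [166.10492276  87.72538503] [170.4980152  109.49174777]
```

View pics/g.png

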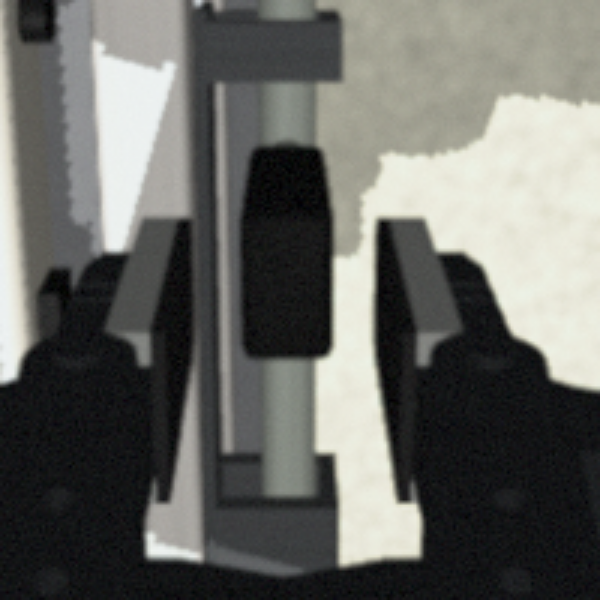

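Run:
```python
from h import *
o=get_obs();f=grab_frame("wrist");print(o["tool_pos"],o["width"],o["time"])
cv2.imwrite("pics/h.png",cv2.resize(f["img"][160:380,150:400,::-1],None,fx=3,fy=2.7,interpolation=cv2.INTER_CUBIC))
s=grab_frame("scene");cv2.imwrite("pics/h_s.png",cv2.resize(s["img"][130:280,90:290,::-1],None,fx=4,fy=4,interpolation=cv2.INTER_CUBIC))
T=Ro.from_rotvec(o["tcp_rot"]);p=o["tool_pos"]
for v in([0,0,0],[0,0,14],[0,14,14],[0,-14,14]):print(v,(proj(s,T.apply(np.array(v)/1000)+p)[0]-[90,130])*4)
```

```text
[ 0.58207388 -0.14147672  0.18452791] 0.025402599119973775 5.3667
[0, 0, 0] [363.59986446 321.05683865]
[0, 0, 14] [366.53250473 342.9146992 ]
[0, 14, 14] [361.47478087 328.61627548]
[0, -14, 14] [371.69805852 357.52599379]
```

View pics/h.png

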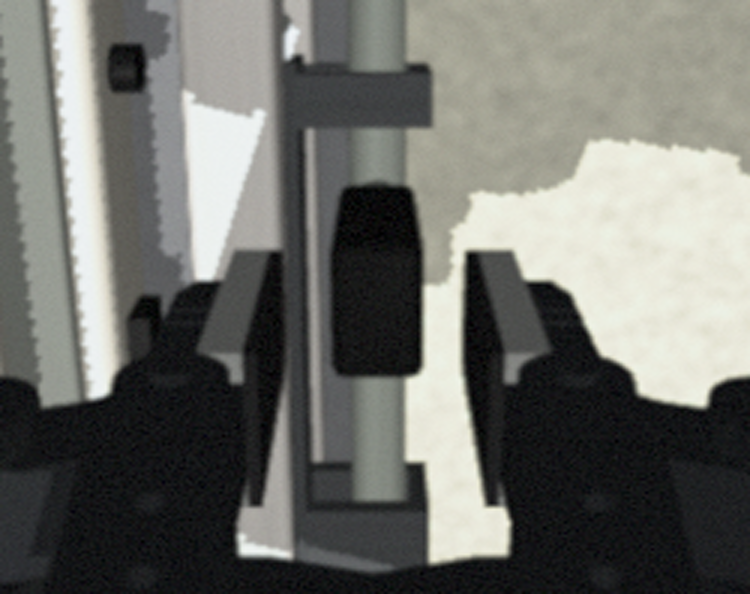

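View pics/h_s.png

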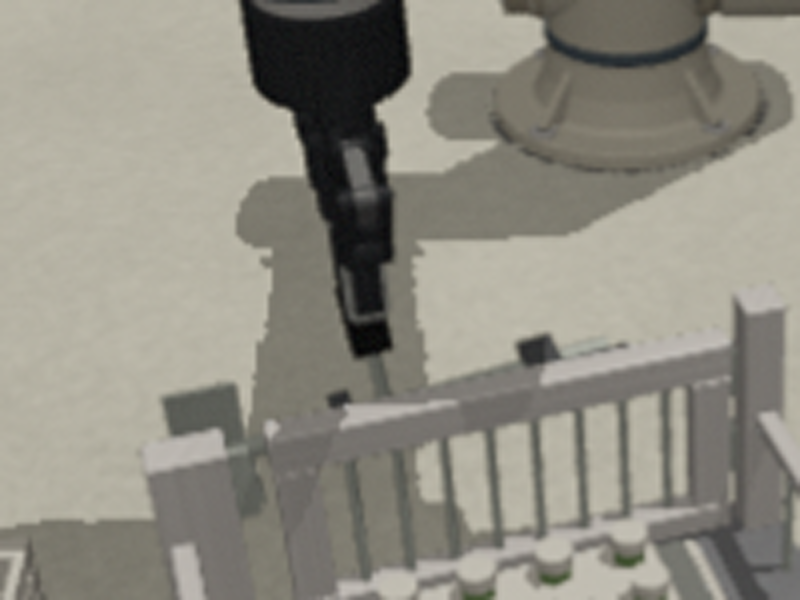

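Emit:
move_arm:
  series:
    - {"offset":[0,0,6],"twist":[-0.2,0,0],"fingers":-0.4}
    - {"offset":[0,0,6],"twist":[0,0,0],"fingers":-0.4}
    - {"offset":[0,0,5],"twist":[0,0,0],"fingers":-0.4}
    - {"offset":[0,0,0],"twist":[0,0,0],"fingers":-0.4}

```text
time: 5.8
tool_pos: [0.5822, -0.1413, 0.1658]
tcp_rot: [2.513, -1.883, 0.001]
contact_force: [-0.2, -0.9, -0.8]
width: 0.0257
```

Run:
```python
from h import *
o=get_obs();f=grab_frame("wrist");print(o["tool_pos"],o["width"],o["time"],o["contact_force"])
cv2.imwrite("pics/i.png",cv2.resize(f["img"][160:380,150:400,::-1],None,fx=3,fy=2.7,interpolation=cv2.INTER_CUBIC))
s=grab_frame("scene");cv2.imwrite("pics/i_s.png",cv2.resize(s["img"][160:235,140:240,::-1],None,fx=8,fy=8,interpolation=cv2.INTER_CUBIC))
```

```text
[ 0.5821576  -0.14133104  0.16583439] 0.025674182891122128 5.8 [-0.22608337 -0.8611895  -0.77519323]
```

View pics/i.png

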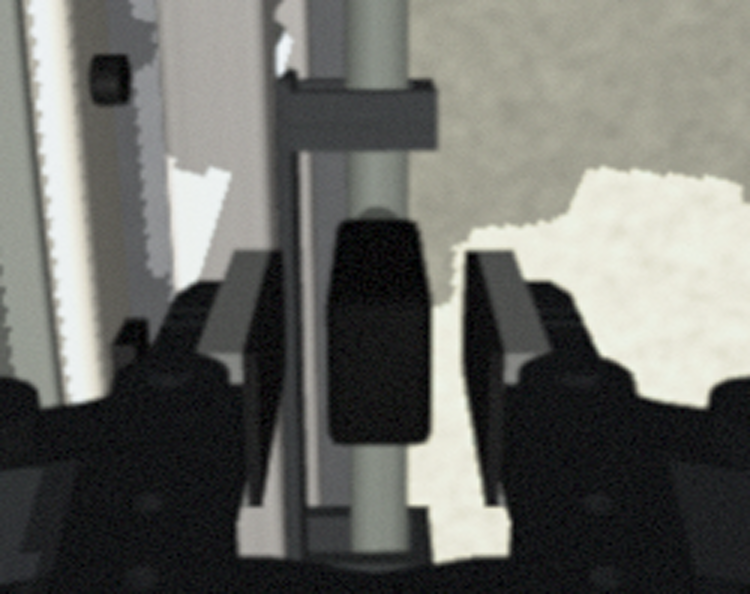

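View pics/i_s.png

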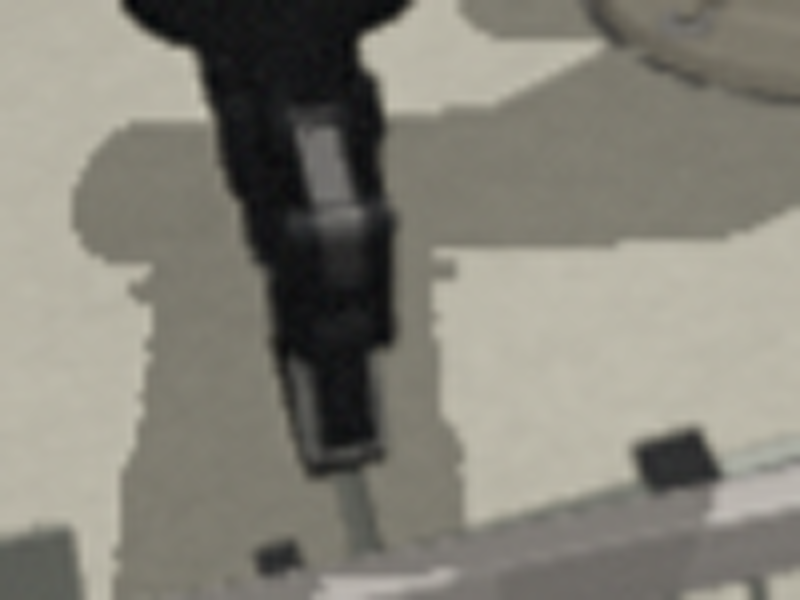

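The fingertips now overlap about 60% of the paddle's height (pads at columns 283/465 around the paddle at 330–430). I'm closing.

Emit:
move_arm:
  series:
    - {"offset":[0,0.5,1],"twist":[0,0,0],"fingers":-1}
    - {"offset":[0,0,0],"twist":[0,0,0],"fingers":-1}
    - {"offset":[0,0,0],"twist":[0,0,0],"fingers":-1}
    - {"offset":[0,0,0],"twist":[0,0,0],"fingers":-1}
    - {"offset":[0,0,0],"twist":[0,0,0],"fingers":-1}

```text
time: 6.32
tool_pos: [0.5817, -0.1421, 0.1663]
tcp_rot: [2.513, -1.882, 0.003]
contact_force: [-1.3, -0.8, -0.5]
width: 0.0122
```

Run:
```python
from h import *
o=get_obs();f=grab_frame("wrist");print(o["tool_pos"],o["tcp_rot"],o["width"],o["time"],o["contact_force"],o["moment"])
cv2.imwrite("pics/j.png",cv2.resize(f["img"][160:380,150:400,::-1],None,fx=3,fy=2.7,interpolation=cv2.INTER_CUBIC))
```

```text
[ 0.58165536 -0.1421105   0.16633979] [ 2.51339137 -1.88214137  0.0033666 ] 0.012194792112279054 6.3167 [-1.30760917 -0.75023548 -0.49480243] [-0.17190463  0.13002619  0.13619864]
```

View pics/j.png

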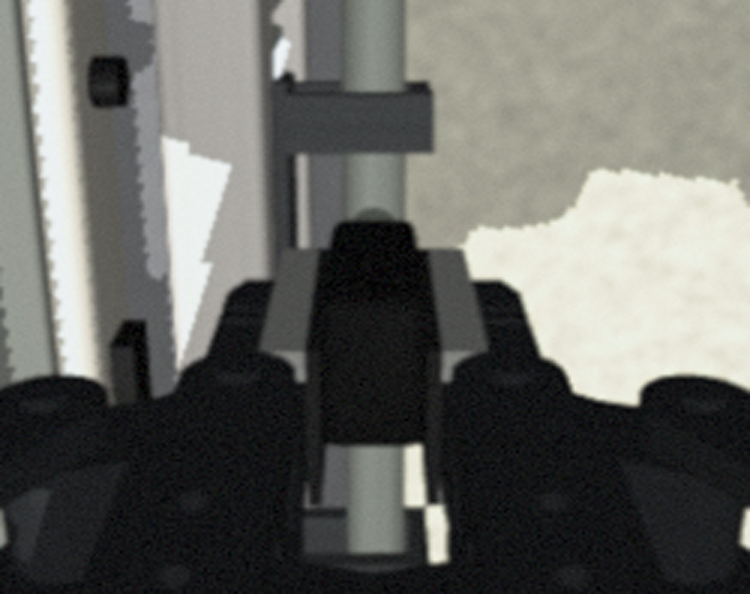

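Emit:
move_arm:
  series:
    - {"offset":[-0.8,0,-3.3],"twist":[0,1.5,0],"fingers":-1}
    - {"offset":[-0.8,0,-3.3],"twist":[0,1.5,0],"fingers":-1}
    - {"offset":[-0.8,0,-3.3],"twist":[0,1.5,0],"fingers":-1}
    - {"offset":[-0.8,0,-3.3],"twist":[0,1.5,0],"fingers":-1}
    - {"offset":[0,0,0],"twist":[0,0,0],"fingers":-1}

```text
time: 6.78
tool_pos: [0.5805, -0.1384, 0.1787]
tcp_rot: [2.458, -1.843, 0.134]
contact_force: [0.9, -1.4, -0.5]
width: 0.012
```

```bash
cat >> h.py <<'E'
P0=np.array([0.58166,-0.14211,0.16634]);A=.286
def gd():
    o=get_obs();d=(o["tool_pos"]-P0)*1000;gx=np.array([np.cos(A),np.sin(A),0]);gy=np.array([-np.sin(A),np.cos(A),0])
    R=Ro.from_rotvec(o["tcp_rot"]).as_matrix()
    print("t",o["time"],"guard d mm",np.round([d@gx,d@gy,d[2]],1),"tool x",np.round(R[:,0]@np.c_[gx,gy,[0,0,1]],3),"y",np.round(R[:,1]@np.c_[gx,gy,[0,0,1]],3))
    F=o["contact_force"];print("F guard",np.round([F@gx,F@gy,F[2]],1),"M",o["moment"],"w",o["width"])
    return o
E
python3 - <<'E'
from h import *
gd();f=grab_frame("wrist");cv2.imwrite("pics/k.png",f["img"][:,:,::-1])
E
```

```text
t 6.7833 guard d mm [-0.1  3.9 12.4] tool x [-0.002 -0.994  0.109] y [-1.     0.002  0.   ]
F guard [ 0.4 -1.5 -0.5] M [0.00791196 0.15699488 0.19599665] w 0.012045706371130439
```

View pics/k.png

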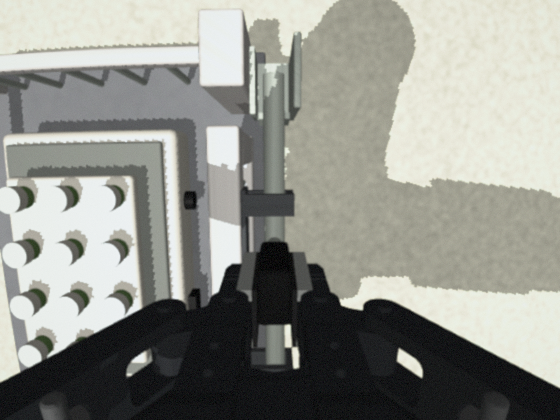

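Emit:
move_arm:
  series:
    - {"offset":[-0.5,0,-2],"twist":[0,0.8,0],"fingers":-1}
    - {"offset":[-0.4,0,-1.5],"twist":[0,0.6,0],"fingers":-1}
    - {"offset":[0,0,0],"twist":[0,0,0],"fingers":-1}

```text
time: 7.08
tool_pos: [0.5801, -0.1374, 0.1813]
tcp_rot: [2.445, -1.835, 0.161]
contact_force: [-0.6, -0.8, -0.8]
width: 0.012
```

Run:
```python
from h import *
gd();f=grab_frame("scene");cv2.imwrite("pics/l.png",cv2.resize(f["img"][160:280,110:270,::-1],None,fx=5,fy=5,interpolation=cv2.INTER_CUBIC))
```

```text
t 7.0833 guard d mm [-0.1  5.  14.9] tool x [-0.003 -0.991  0.132] y [-1.     0.003  0.001]
F guard [-0.8 -0.5 -0.8] M [0.3538719  0.13590943 0.2092469 ] w 0.012022933288071101
```

View pics/l.png

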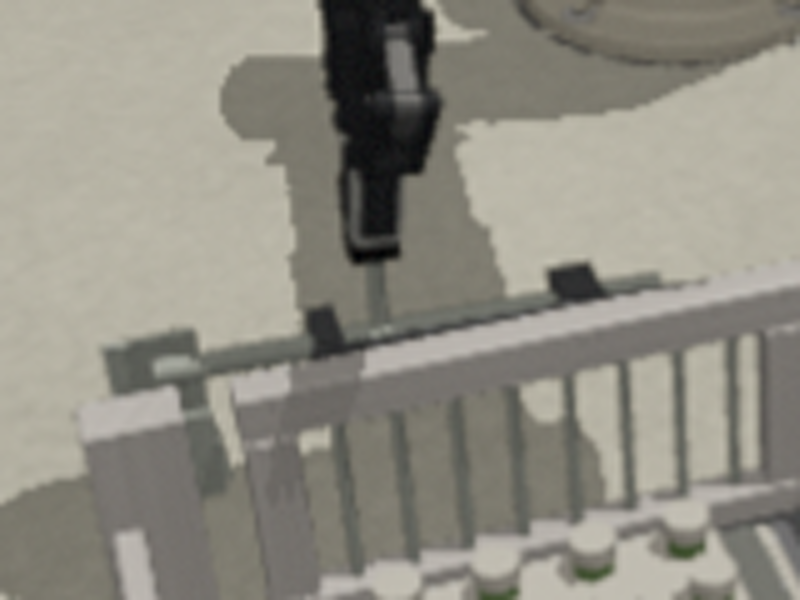

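Emit:
move_arm:
  series:
    - {"offset":[-5,0,-0.5],"twist":[0,0,0],"fingers":-1}
    - {"offset":[-5,0,-0.5],"twist":[0,0,0],"fingers":-1}

```text
time: 7.3
tool_pos: [0.5774, -0.1285, 0.181]
tcp_rot: [2.444, -1.837, 0.161]
contact_force: [-0.7, -1.6, -0.8]
width: 0.0119
```

```bash
python3 -c "
from h import *
gd()"
```

```text
t 7.3 guard d mm [-0.2 14.2 14.6] tool x [-0.004 -0.991  0.132] y [-1.     0.004  0.001]
F guard [-1.1 -1.4 -0.8] M [-0.05606405  0.18550334  0.27789524] w 0.011933527744504673
```

Emit:
move_arm:
  series:
    - {"offset":[-6,0,-0.5],"twist":[0,0,0],"fingers":-1}
    - {"offset":[-6,0,-0.5],"twist":[0,0,0],"fingers":-1}
    - {"offset":[-6,0,-0.5],"twist":[0,0,0],"fingers":-1}
    - {"offset":[-6,0,-0.5],"twist":[0,0,0],"fingers":-1}
    - {"offset":[-6,0,-0.5],"twist":[0,0,0],"fingers":-1}
    - {"offset":[-6,0,-0.5],"twist":[0,0,0],"fingers":-1}
    - {"offset":[0,0,0],"twist":[0,0,0],"fingers":-1}

```text
time: 7.88
tool_pos: [0.5659, -0.0896, 0.1795]
tcp_rot: [2.444, -1.835, 0.162]
contact_force: [-0.7, -0.4, -0.4]
width: 0.012
```

```bash
python3 -c "
from h import *
gd()"
```

```text
t 7.8833 guard d mm [-0.3 54.8 13.2] tool x [-0.003 -0.991  0.133] y [-1.     0.003  0.001]
F guard [-0.8 -0.2 -0.4] M [0.11006156 0.2731376  0.18471344] w 0.011973917542158848
```

Run:
```python
from h import *
f=grab_frame("scene");cv2.imwrite("pics/m.png",cv2.resize(f["img"][160:280,110:270,::-1],None,fx=5,fy=5,interpolation=cv2.INTER_CUBIC))
f=grab_frame("wrist");cv2.imwrite("pics/m_w.png",f["img"][:,:,::-1])
```

```text
(no output)
```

View pics/m.png

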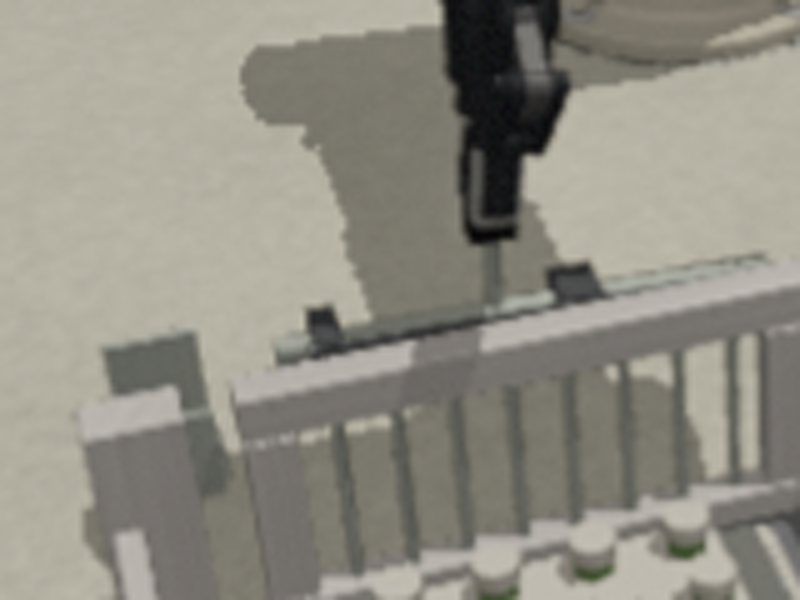

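View pics/m_w.png

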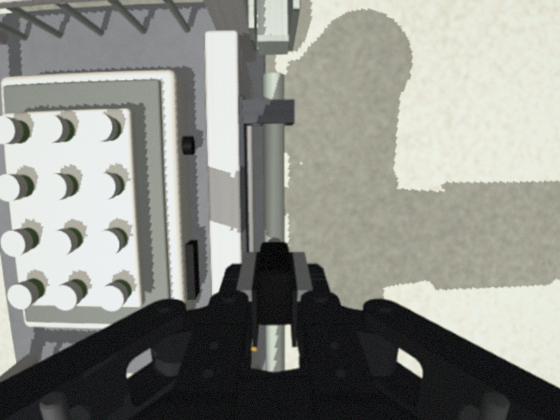

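Emit:
move_arm:
  series:
    - {"offset":[-1,5,-0.1],"twist":[-0.27,0,2],"fingers":-1}
    - {"offset":[-1,5,-0.1],"twist":[-0.27,0,2],"fingers":-1}
    - {"offset":[-1,5,-0.1],"twist":[-0.27,0,2],"fingers":-1}
    - {"offset":[0,0,0],"twist":[0,0,0],"fingers":-1}

```text
time: 8.32
tool_pos: [0.5506, -0.0904, 0.1794]
tcp_rot: [2.337, -1.964, 0.154]
contact_force: [-0.7, -0.7, 0.4]
width: 0.0122
```

```bash
cat >> h.py <<'E'
H=np.array([.551,.051]);PD=np.array([0.5659,-0.0896]);
def sw():
    o=gd();r0=PD-H;r=o["tool_pos"][:2]-H
    an=lambda v:np.arctan2(v[1],v[0])
    y=Ro.from_rotvec(o["tcp_rot"]).as_matrix()[:,1]
    print("r0 %.4f r %.4f swing deg %.2f yaw deg %.2f z %.4f"%(np.linalg.norm(r0),np.linalg.norm(r),np.degrees(an(r0)-an(r)),np.degrees((A-np.pi-an(y)+np.pi)%(2*np.pi)-np.pi),o["tool_pos"][2]))
E
python3 -c "
from h import *
sw()"
```

```text
t 8.3167 guard d mm [-15.2  58.4  13. ] tool x [-0.112 -0.985  0.132] y [-0.994  0.113  0.001]
F guard [-0.8 -0.4  0.4] M [0.45489357 0.31913886 0.29668877] w 0.012197063902539738
r0 0.1414 r 0.1414 swing deg 6.21 yaw deg 6.46 z 0.1794
```

Run:
```python
from h import *
f=grab_frame("scene");cv2.imwrite("pics/n.png",cv2.resize(f["img"][160:280,110:290,::-1],None,fx=4.4,fy=4.4,interpolation=cv2.INTER_CUBIC))
```

```text
(no output)
```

View pics/n.png

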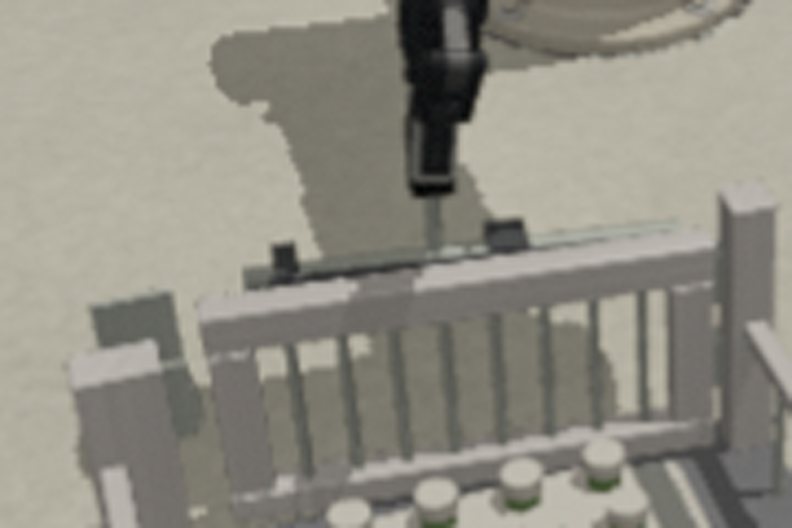

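The gate is following (its free end has come off the latch post). Continuing the swing.

Emit:
move_arm:
  series:
    - {"offset":[-1,5,-0.1],"twist":[-0.27,0,2],"fingers":-1}
    - {"offset":[-1,5,-0.1],"twist":[-0.27,0,2],"fingers":-1}
    - {"offset":[-1,5,-0.1],"twist":[-0.27,0,2],"fingers":-1}
    - {"offset":[-1,5,-0.1],"twist":[-0.27,0,2],"fingers":-1}
    - {"offset":[0,0,0],"twist":[0,0,0],"fingers":-1}

```text
time: 8.78
tool_pos: [0.5315, -0.0889, 0.1793]
tcp_rot: [2.192, -2.116, 0.144]
contact_force: [-1.3, 0.2, -0.7]
width: 0.0119
```

```bash
python3 -c "
from h import *
sw()"
```

```text
t 8.7833 guard d mm [-33.1  65.2  12.9] tool x [-0.246 -0.96   0.131] y [-0.969  0.248  0.   ]
F guard [-1.2  0.5 -0.7] M [0.52316988 0.40795664 0.45546163] w 0.011877991502313567
r0 0.1414 r 0.1412 swing deg 14.00 yaw deg 14.36 z 0.1793
```

Emit:
move_arm:
  series:
    - {"offset":[-1,5,-0.1],"twist":[-0.27,0,2],"fingers":-1}
    - {"offset":[-1,5,-0.1],"twist":[-0.27,0,2],"fingers":-1}
    - {"offset":[-1,5,-0.1],"twist":[-0.27,0,2],"fingers":-1}
    - {"offset":[0,0,0],"twist":[0,0,0],"fingers":-1}
    - {"offset":[0,0,0],"twist":[0,0,0],"fingers":-1}
    - {"offset":[0,0,0],"twist":[0,0,0],"fingers":-1}

```text
time: 9.28
tool_pos: [0.5184, -0.0862, 0.1793]
tcp_rot: [2.085, -2.216, 0.138]
contact_force: [-1.3, -0.0, 0.7]
width: 0.0116
```

Run:
```python
from h import *
sw()
f=grab_frame("scene");cv2.imwrite("pics/o.png",cv2.resize(f["img"][130:330,10:340,::-1],None,fx=2.4,fy=2.4,interpolation=cv2.INTER_CUBIC))
t=grab_frame("top");cv2.imwrite("pics/o_t.png",cv2.resize(t["img"][100:250,220:460,::-1],None,fx=3.3,fy=3.3,interpolation=cv2.INTER_CUBIC))
w=grab_frame("wrist");cv2.imwrite("pics/o_w.png",w["img"][:,:,::-1])
```

```text
t 9.2833 guard d mm [-44.9  71.5  13. ] tool x [-0.337 -0.932  0.132] y [-0.94  0.34 -0.  ]
F guard [-1.3  0.3  0.7] M [0.37448621 0.59879185 0.47926795] w 0.01156194862196466
r0 0.1414 r 0.1410 swing deg 19.43 yaw deg 19.87 z 0.1793
```

View pics/o.png

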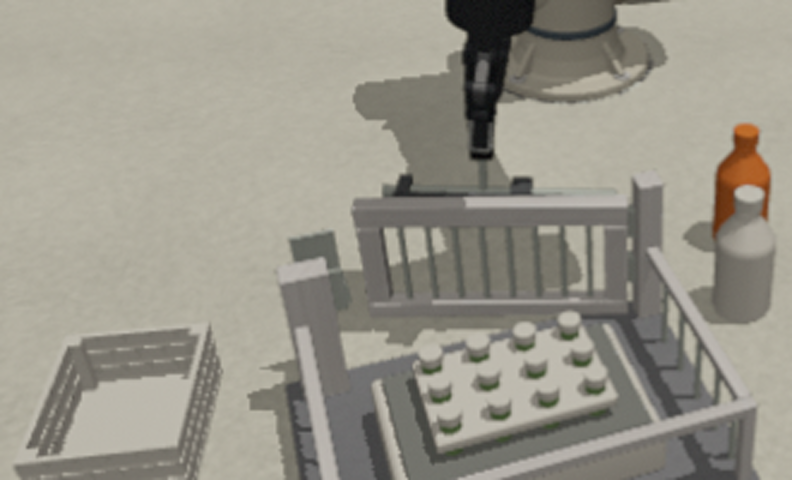

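View pics/o_t.png

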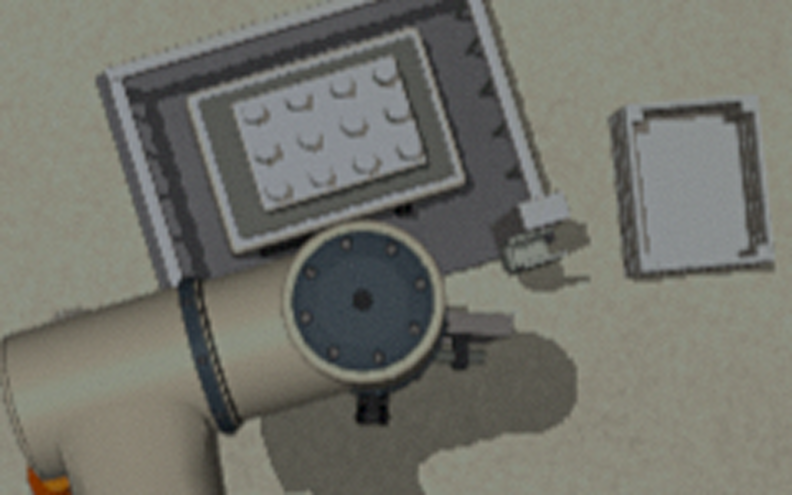

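View pics/o_w.png

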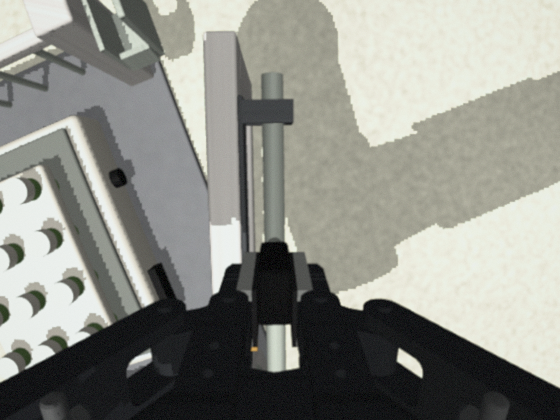

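Run:
```python
from h import *
sw();print(hand_in());
```

```text
t 9.4333 guard d mm [-45.   71.5  13. ] tool x [-0.338 -0.932  0.132] y [-0.94   0.341 -0.   ]
F guard [-1.5  0.4 -0.7] M [0.34331091 0.5297328  0.55026875] w 0.012015871959996796
r0 0.1414 r 0.1410 swing deg 19.45 yaw deg 19.93 z 0.1793
the job is handed in; nothing more can be done
None
```

The gate is held ajar at about 20°, with the paddle still gripped and the bolt drawn. I handed the job in at 9.4 s.

- **Sequence:** I gripped the paddle across its thickness and lifted it about 15 mm, which puts the barrel roughly 0.12 rad above its sag. I then drew the bolt about 50 mm of its 55 mm travel and swung the gate about its hinge line. The force readings during these moves stayed below about 2 N.
- **Last checks:** The arm pose gives a gate angle of 19.5° from the tool's position and 19.9° from its turn. The opening is 12 mm on the paddle. The pictures show the gate swung clear of the latch post and the bolt end well out of the keeper. The flask and basket appear where they were. I did not check the tip box in the last pictures.
- **Disagreements:**
  - The fingertips looked about 20 mm farther back than the stated 14 mm ahead of the tool point, so I went about 17 mm lower before gripping.
  - The force readings did not clearly show the paddle's 3 N weight or the gate's spring load. I relied on the pictures and the tool pose to confirm that the bolt and gate had moved.

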